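# Set the sample cell in the light meter

### The job

Take the orange-capped sample cell out of the sloping rack, stand it upright on the green mat and let go, then take it again to suit the light meter and set it gently, fully home, in the light meter's pocket so that its clear faces look along the light path, at the lamp and the detector. Do not touch the clear windows with the fingers, and leave the grey-capped cell and everything else where it is.

Things in the scene. Friction and masses are not known exactly. Their poses are not given: they have to be found in the camera images.
- cell: Sample cell, orange cap, loose, about 0.24 kg: a square column 40 x 40 x 130 mm. Origin: centre of its underside; z runs along it to the cap. Black foot 0-24 mm; from 24 to 88 mm clear faces at +y and -y, black faces at +x and -x; cap above. It starts leaning in a rack berth, cap up, z 40 degrees from vertical (towards the rack's -x), y parallel to the rack's y, sitting about 1-2 mm loose.
- cap (a point): Centre of the orange cap, 109 mm up the cell from its underside; axes as the cell's. The cap is 44 x 44 mm and spans 88 to 130 mm, overhanging by 2 mm all round; it may be gripped on any side. A white line on its top runs along y, from clear face to clear face. In the rack only its +y and -y sides (above the clear faces) are open to fingers.
- cell_windows: The two clear panes of the orange-capped cell, 28 mm wide, recessed 2 mm behind the cap's sides, 24 to 88 mm above its underside. Same frame as the cell. Not to be touched by the fingers.
- spare_cell: An identical cell with a grey cap in the rack's other berth, same frame. To be left alone.
- rack: Fixed blue sloping rack, 150 x 190 mm, 142 mm tall with its cells. Origin on the bench; +x is the low, open front. Two berths at y = +55 and -55 mm; a cell's underside is centred there at x = 20 mm, 34 mm above the bench. The back plate stands 4 mm behind the caps (-x side). White cheeks 60 mm long flank each cell's foot half: draw a cell out along its own z, 65 mm, then lift it clear of the back plate before turning it.
- mat: Fixed green square mat, 90 x 90 mm, 4 mm thick, for setting cells down. Origin: centre of its underside; its top is 4 mm above the bench.
- meter: Fixed light meter, base plate 120 x 250 x 12 mm. Origin: centre of its underside. The light path runs along its y: white lamp head at +y, dark detector head at -y, 140 mm tall, 76 mm wide (x), inner faces at y = +28 and -28 mm: no room for fingers between cap and heads; its +x and -x sides are open. Between them a block, 90 mm along x, top 30 mm above the bench, holds the pocket.
- seat (a point): Centre of the pocket's floor, 12 mm above the bench; axes as the light meter's. Pocket: square, 43 x 43 mm, 18 mm deep, mouth bevelled 2 mm. The seated cell's underside rests here, its y parallel to the light path either way round, its cap's top then 142 mm above the bench.
- multimeter: Orange multimeter lying on the bench, 150 x 75 x 38 mm, origin under its centre. Leave alone.
- screwdriver: Red-handled screwdriver lying on the bench, about 200 mm long, origin under its centre. Leave alone.
- jar: Jar, 60 mm diameter, 80 mm tall, origin at its underside. Leave alone.
- ring_gauge: Steel plug gauge, 64 mm disc with a 24 mm stem, 50 mm tall, origin at its underside. Leave alone.
There are look-alikes about, which are no part of the job. Leave any blue look-alike of the cell alone.

How it is judged:
On the way:
1. the orange-capped cell stands upright on the green mat, let go (horizontal distance between cell and mat below 0.04 m and angle between cell's own z axis and vertical below 0.1 rad and z of cell in the frame of mat below 0.01 m and contact force between the fingers and cell below 0.1 N and linear speed of cell below 0.03 m/s), for 0.2 s.
At the end, for the whole second after the job is handed in: The orange-capped cell is at rest and let go, upright (within 0.08 rad) in the light meter's pocket, its underside within 4 mm of the pocket floor's height and 5 mm of its centre, its clear faces across the light path (y axes parallel within 0.13 rad, either way round) (horizontal distance between cell and seat below 0.005 m and z of cell in the frame of seat between -0.004 and 0.004 m and angle between the y axis of cell and the y axis of seat, either way round below 0.13 rad and angle between cell's own z axis and vertical below 0.08 rad and contact force between the fingers and cell below 0.1 N and linear speed of cell below 0.02 m/s and angular speed of cell below 0.1 rad/s); the robot touches nothing.
It fails at once if the fingers touch the clear windows (contact force between the fingers and cell_windows above 0.5 N).
It fails at once if the cell is banged on the light meter or the mat (over 45 N) (contact force between cell and meter above 45 N or contact force between cell and mat above 45 N).
It fails at once if another thing on the bench is moved by more than 20 mm (distance of any of spare_cell, multimeter, screwdriver, jar, ring_gauge from where it was at the start of the episode above 0.02 m).
It also fails if it takes over 54 s, if anything falls off the work surface, if the arm or the gripper's body presses on something with over 40 N, if the wrist force passes 120 N, or if a joint passes its speed limit or range.

### The arm

A 6-joint arm with a two-finger parallel gripper is mounted at the origin on the work surface. World frame = base frame: x ahead of the robot, y to its left, z up, the work surface at z = 0. Lengths are in m, angles in rad, forces in N, time in s.
With the tool pointing down it reaches from about 0.325 to 0.85 m from the base axis. Payload 4.4 kg.
Tool frame: the origin (TCP) lies at the very end of the fingers, on their centre line; the grasp point (between the pads) lies 19 mm behind it (env.grasp_offset is the distance from the TCP to the grasp point, in m); z points along the fingers, y is the direction in which the jaws open and shut (so a half turn about z gives the same grasp; the last joint's range is limited). The gripper opens to 94 mm and grips with 3 to 60 N. Pads are 16 mm wide; open, the fingers measure 119 mm over their backs; the gripper's body (75 mm by 177 mm) begins 78 mm behind the grasp point.
Start: joints at [1.115, 0.207, 1.542, -0, 1.393, -0.15], TCP at [0.173, 0.548, 0.205] pointing down, gripper open.
Joint ranges: [-2.73, 2.73], [-0.86, 2.22], [0.23, 2.46], [-1.11, 4.25], [0.08, 2.63], [-2.82, 2.82]. Speed limits (rad/s): [2.79, 2.79, 3.14, 3.14, 3.14, 3.14].

### API

Orientations are given as a unit quaternion [w, x, y, z].
In Python, from bench import env gives the robot as it stands. The module is installed in compiled form; this text tells all that it offers. Calls block until the motion is done:
- env.move_to(position, orientation): joint-space move of the TCP to a pose.
- env.move_l(position, frame=None, v=0.15): straight line of the TCP; frame=None keeps the orientation; v is the mean speed in m/s.
- env.move_joints(angles): joint-space move.
- env.ungrasp() and env.close(newtons=None): open the fingers fully, or close them until they stop; newtons is the grip in N (None keeps the last).
- env.pause(seconds).
- env.solve_ik(position, orientation): joint angles nearest the present ones, or None.
- env.observe(): the state.
- env.read_camera(name): name is "scene" or "top" or "wrist"; returns the picture (384x512x3 uint8, blue, green, red); there is no depth.
- env.camera_info(name): a dict with "fx", "fy", "cx", "cy" (pixels), "cam_to_world" (4x4, takes a point from camera to world coordinates). Camera axes: x right, y down, z forward; pixel columns grow to the right and rows downward; lengths in m; the calibration is good to about 2 mm. A picture is of the moment at which its call begins: read the wrist's pose just before it. camera_info takes no time and is no camera call; for the wrist camera it gives the pose at the moment of the call.
A pose or a line that the arm cannot do raises env.IKError and nothing moves.
- env.finish_job(): hands the job in, once; it reports no verdict.
The state is a dict: "t": time; "qpos": joint angles; "joint_velocities": joint speeds; "tau": joint torques, N m; "tool_pos": TCP position; "tcp_rot": TCP orientation; "wrist_force": force on the tool from outside, world axes, zero at the start; "torque": the same for the moment, N m; "grip_width": finger opening in m.
Only numpy, scipy, OpenCV 4.12 (cv2) and the standard library are available. Lean on these libraries where they do the work, as an engineer would, in place of code of your own. Each camera call takes 0.05 s, during which the arm holds its last target. There are 200 camera calls.

## Working session

There is one attempt and no reset: what is moved stays moved. The work goes in short steps, each a Python script; the robot and the scene stay as the last script left them, time stands still between calls to the robot, and variables do not carry over. Pictures are saved under pics/ and viewed, about 8 in all and at most 12, crops included, and the job is handed in when it is done.

```bash
mkdir -p pics; python3 - <<'E'
from bench import env
import cv2,numpy as np
np.set_printoptions(precision=4,suppress=True)
a=env.read_camera("top");b=env.read_camera("scene")
cv2.imwrite("pics/top0.png",a);cv2.imwrite("pics/scene0.png",b)
for n in("top","scene","wrist"):
    i=env.camera_info(n);print(n,i['fx'],i['fy'],i['cx'],i['cy']);print(np.array(i['cam_to_world']))
s=env.observe();print(s['t'],s['tcp_rot'],s['grip_width'],env.grasp_offset)
E
```

```text
top 499.82328284129403 499.82328284129403 260.3164475156797 193.38382648859337
[[ 0.0009 -0.9792  0.2028  0.2396]
 [-1.     -0.0014 -0.0022  0.0355]
 [ 0.0025 -0.2028 -0.9792  1.45  ]
 [ 0.      0.      0.      1.    ]]
scene 466.2364503876331 466.2364503876331 253.98609429200957 199.45073089903656
[[-0.349   0.4866 -0.8009  1.738 ]
 [ 0.937   0.1967 -0.2888  0.4521]
 [ 0.017  -0.8512 -0.5245  0.9054]
 [ 0.      0.      0.      1.    ]]
wrist 299.97933323332364 299.97933323332364 258.8088496017317 187.47124855786276
[[ 0.2998  0.9172  0.2623  0.0955]
 [ 0.954  -0.2874 -0.0854  0.5725]
 [-0.003   0.2759 -0.9612  0.3835]
 [ 0.      0.      0.      1.    ]]
0.1 [-0.0003  0.1518  0.9884 -0.001 ] 0.09372842647933802 0.0188
```

View pics/top0.png

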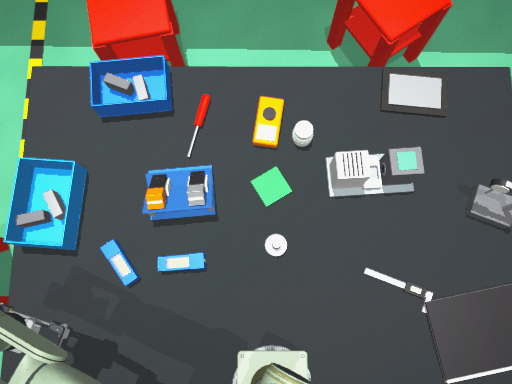

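View pics/scene0.png

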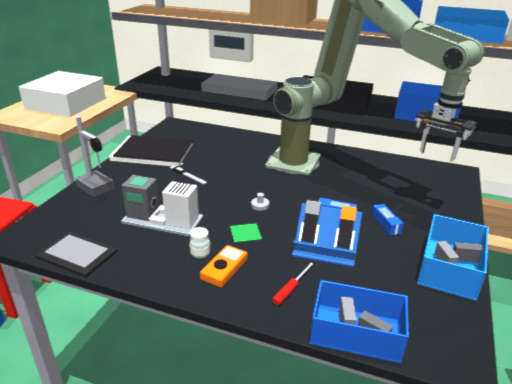

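Candidates for the orange-capped cell: the orange cap in the rack's left berth at top (156,195), which is the one. The others are the multimeter at (268,122), the grey cap at (198,185) and two blue look-alikes at (120,263) and (180,263). The low front of the rack points away from the robot. The meter is at about (370,175), with its lamp on the left (+y), and the mat is at (271,186).

```bash
cat > h.py <<'E'
from bench import env
import cv2,numpy as np
from scipy.spatial.transform import Rotation as R
np.set_printoptions(precision=4,suppress=True)
def ray(info,uv):
    T=np.array(info['cam_to_world']);u,v=uv
    d=T[:3,:3]@np.array([(u-info['cx'])/info['fx'],(v-info['cy'])/info['fy'],1]);return T[:3,3],d/np.linalg.norm(d)
def plane(info,uv,z):
    o,d=ray(info,uv);return o+d*(z-o[2])/d[2]
def cross(i1,p1,i2,p2):
    o1,d1=ray(i1,p1);o2,d2=ray(i2,p2)
    s=np.linalg.lstsq(np.c_[d1,-d2],o2-o1,rcond=None)[0];a=o1+s[0]*d1;b=o2+s[1]*d2
    return (a+b)/2,np.linalg.norm(a-b)
def quat(z,y):
    z=np.array(z,float)/np.linalg.norm(z);y=np.array(y,float);y-=z*(y@z);y/=np.linalg.norm(y)
    q=R.from_matrix(np.c_[np.cross(y,z),y,z]).as_quat();return np.array([q[3],*q[:3]])
def hsv(im,lo,hi):return cv2.inRange(cv2.cvtColor(im,cv2.COLOR_BGR2HSV),np.array(lo),np.array(hi))
def blobs(m,amin=30):
    c=cv2.findContours(m,cv2.RETR_EXTERNAL,cv2.CHAIN_APPROX_NONE)[0];return sorted([x for x in c if cv2.contourArea(x)>amin],key=cv2.contourArea,reverse=True)
E
python3 - <<'E'
from h import *
info={n:env.camera_info(n) for n in("top","scene")}
im={n:cv2.imread(f"pics/{n}0.png") for n in info}
for n in info:
    for nm,lo,hi in(("green",(50,150,120),(75,255,255)),("orange",(8,180,180),(25,255,255)),("blue",(100,150,80),(125,255,255))):
        for c in blobs(hsv(im[n],lo,hi))[:7]:
            r=cv2.minAreaRect(c)
            print(n,nm,np.round(r[0],1),np.round(r[1],1),round(r[2],1),"z0:",plane(info[n],r[0],0.004)[:2])
r=None
print("cap@z.117",plane(info['top'],(156,195),.117),"meter@.06",plane(info['top'],(370,173),.06))
E
```

```text
top green [274.1 184.1] [30.2 22.7] 56.3 z0: [ 0.5671 -0.0086]
top orange [154.5 197.5] [21. 17.] 90.0 z0: [0.5261 0.3441]
top orange [267.8 120.7] [25.2 47.3] 8.7 z0: [0.765  0.0095]
top blue [129.8  86.2] [56.  81.8] 84.8 z0: [0.8766 0.4358]
top blue [177.  192.5] [49.9 73.1] 85.0 z0: [0.5412 0.2783]
top blue [ 39.1 200.4] [53.4 89.4] 9.9 z0: [0.5169 0.6833]
top blue [ 65.  218.4] [ 53.4 103.8] 37.9 z0: [0.4635 0.6029]
top blue [119.9 262.1] [47.7 18.6] 56.3 z0: [0.337  0.4352]
top blue [181. 264.] [14. 48.] 90.0 z0: [0.3317 0.2596]
scene green [245.5 232.2] [16.9 29.7] 83.7 z0: [0.5656 0.002 ]
scene orange [222.2 264. ] [25.8 48.8] 38.9 z0: [ 0.7437 -0.0037]
scene orange [348.4 213. ] [13.1 13.1] 12.5 z0: [0.3221 0.2979]
scene blue [361.2 320.3] [98.6 68.1] 11.3 z0: [0.8199 0.425 ]
scene blue [456. 257.] [65.7 75.8] 13.0 z0: [0.4454 0.6571]
scene blue [327.6 230.2] [64.1 63.5] 10.3 z0: [0.453  0.2525]
scene blue [471.2  24.5] [71.2 31.8] 4.5 z0: [-3.5029  0.7899]
scene blue [417.3 102.4] [43.7 38.1] 7.1 z0: [-0.9679  0.4482]
scene blue [386.8 219.3] [39.6 19.1] 45.0 z0: [0.3114 0.43  ]
scene blue [414.5   3.5] [22.6 12.7] 45.0 z0: [-4.5668  0.1783]
cap@z.117 [0.5107 0.3162 0.117 ] meter@.06 [ 0.5875 -0.2819  0.06  ]
```

```bash
python3 - <<'E'
from h import *
import pickle
q=quat([0,0,-1],[0,1,0]);D={}
for n,p in(("meter",(.53,-.26,.27)),("mat",(.53,0,.27)),("rack",(.50,.27,.27))):
    env.move_to(p,q);env.pause(.2);i=env.camera_info("wrist");a=env.read_camera("wrist")
    cv2.imwrite(f"pics/w_{n}.png",a);D[n]=i
pickle.dump(D,open("D.pkl","wb"));print(env.observe()['t'],env.observe()['qpos'])
a=cv2.imread("pics/w_mat.png")
for c in blobs(hsv(a,(50,120,80),(75,255,255)),400)[:3]:
    r=cv2.minAreaRect(c);bx=cv2.boxPoints(r);print(r,[plane(D['mat'],x,.004)[:2] for x in bx],plane(D['mat'],r[0],.004))
# IK feasibility with cell lean
yaw=np.deg2rad(4);x=np.array([np.cos(yaw),np.sin(yaw),0]);y=np.array([-np.sin(yaw),np.cos(yaw),0])
z=np.cos(.698)*np.array([0,0,1])-np.sin(.698)*x
print(env.solve_ik(np.array([.51,.316,.117])-.02*z,quat(-z,y)),env.solve_ik([.51,.316,.3],quat(-z,y)))
E
```

```text
6.0333 [ 0.3406  0.1494  1.475  -0.0001  1.5171 -1.2281]
((260.10784912109375, 178.2674102783203), (59.54010772705078, 60.86743927001953), 58.570438385009766) [array([ 0.5476, -0.0627]), array([0.5   , 0.0157]), array([0.5779, 0.0642]), array([ 0.6304, -0.0164])] [0.5626 0.0002 0.004 ]
[ 0.5791  0.1529  2.0434 -0.8198  0.443  -0.3974] [ 0.5945 -0.1536  1.8801 -0.4476  0.8388 -0.843 ]
```

View pics/w_rack.png

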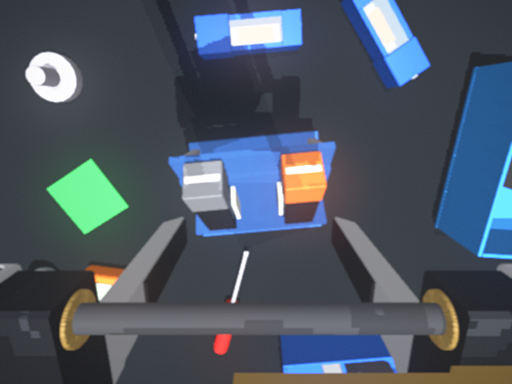

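View pics/w_meter.png

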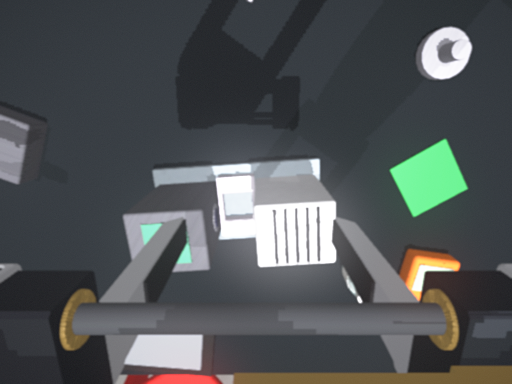

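Rack view: the orange cap is at (302,178), with its white line across it. The grey cap is at (205,185) and the blue decoys are outside the rack. Meter view: the pocket is in the block at about (238,204), between the dark detector on the left and the white lamp on the right. Next is one close crop of both.

```bash
python3 - <<'E'
import cv2,numpy as np
a=cv2.imread("pics/w_rack.png")[120:245,165:345];b=cv2.imread("pics/w_meter.png")[150:275,145:325]
f=lambda x:cv2.resize(x,None,fx=4,fy=4,interpolation=cv2.INTER_CUBIC)[:,:]
c=np.vstack([cv2.resize(a,None,fx=2.4,fy=2.4,interpolation=cv2.INTER_CUBIC),cv2.resize(b,None,fx=2.4,fy=2.4,interpolation=cv2.INTER_CUBIC)])
c=cv2.convertScaleAbs(c,alpha=1.0,beta=20)
cv2.imwrite("pics/crop1.png",c);print(c.shape)
E
```

```text
(600, 432, 3)
```

View pics/crop1.png

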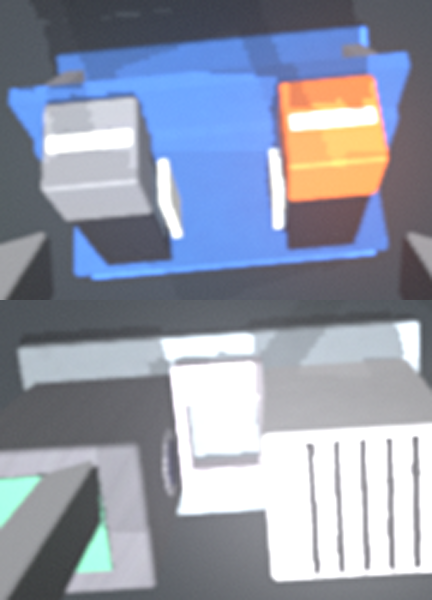

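```bash
python3 - <<'E'
from h import *
import pickle
D=pickle.load(open("D.pkl","rb"))
k=lambda p:(165+p[0]/2.4,120+p[1]/2.4)
m=lambda p:(145+p[0]/2.4,150+(p[1]-300)/2.4)
P=[plane(D['rack'],k(p),.1336) for p in((288,121),(378,117))];d=P[1]-P[0];print("line",P,np.linalg.norm(d),np.degrees(np.arctan2(-d[0],d[1])))
P=[plane(D['rack'],k(p),.0) for p in((95,278),(375,253))];d=P[1]-P[0];print("front",P,np.linalg.norm(d),np.degrees(np.arctan2(-d[0],d[1])))
P=[plane(D['meter'],m(p),.012) for p in((18,347),(420,321))];d=P[1]-P[0];yw=np.arctan2(-d[0],d[1]);print("meter",P,np.linalg.norm(d),np.degrees(yw),"origin",(P[0]+P[1])/2+.06*np.array([np.cos(yw),np.sin(yw),0]))
print("pocket",[plane(D['meter'],m(p),.03) for p in((190,375),(258,372),(190,463),(255,458))])
print("block",[plane(D['meter'],m(p),.03) for p in((170,365),(258,360),(178,515))])
# gripper pre-pose and second look
o=np.mean([plane(D['rack'],k(p),.1336) for p in((288,121),(378,117))],0)
yaw=np.deg2rad(5);x=np.array([np.cos(yaw),np.sin(yaw),0]);y=np.array([-np.sin(yaw),np.cos(yaw),0]);z=np.cos(.698)*np.array([0,0,1])-np.sin(.698)*x
env.move_to(o+z*.09-.0*x,quat(-z,y));env.pause(.2)
i=env.camera_info("wrist");a=env.read_camera("wrist");cv2.imwrite("pics/w_pre.png",a);pickle.dump(i,open("pre.pkl","wb"))
print(o,env.observe()['qpos'],env.observe()['t'])
cv2.imwrite("pics/w_pre_v.png",a)
E
```

```text
line [array([0.4915, 0.2967, 0.1336]), array([0.4897, 0.337 , 0.1336])] 0.04028652387108011 2.5105990011780266
front [array([0.631 , 0.1795, 0.    ]), array([0.6129, 0.369 , 0.    ])] 0.19035894648648144 5.457111447820343
meter [array([ 0.5475, -0.4182,  0.012 ]), array([ 0.5308, -0.1695,  0.012 ])] 0.24925861019837273 3.8365090982206467 origin [ 0.599  -0.2898  0.012 ]
pocket [array([ 0.5605, -0.3097,  0.03  ]), array([ 0.5586, -0.2688,  0.03  ]), array([ 0.6173, -0.3115,  0.03  ]), array([ 0.6139, -0.2709,  0.03  ])]
block [array([ 0.5544, -0.3215,  0.03  ]), array([ 0.5512, -0.2688,  0.03  ]), array([ 0.6528, -0.3202,  0.03  ])]
[0.4906 0.3169 0.1336] [ 0.6969 -0.1776  2.1103 -0.6096  0.7008 -0.5871] 7.0833
```

View pics/w_pre_v.png

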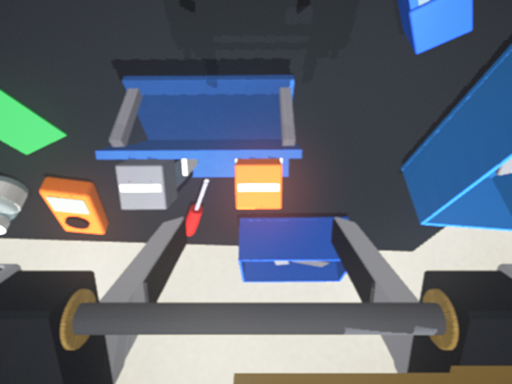

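The pre-grasp view shows the orange cap at (258,185), square to the tool, and the gap beside it is free. I'll triangulate its white line with the earlier view.

```bash
python3 - <<'E'
from h import *
import pickle
I=[pickle.load(open("D.pkl","rb"))['rack'],pickle.load(open("pre.pkl","rb"))]
L=[]
for n,(u,v) in(("w_rack",(303,178)),("w_pre",(258,185))):
    a=cv2.imread(f"pics/{n}.png");h=hsv(a,(3,140,100),(22,255,255))
    c=[c for c in blobs(h,300) if cv2.boundingRect(c)[0]<=u<=sum(cv2.boundingRect(c)[::2]) and abs(cv2.minAreaRect(c)[0][1]-v)<40][0]
    hull=np.zeros_like(h);cv2.fillPoly(hull,[cv2.convexHull(c)],255)
    w=cv2.bitwise_and(hsv(a,(0,0,170),(180,90,255)),hull);b=blobs(w,40)[0];r=cv2.minAreaRect(b)
    bx=cv2.boxPoints(r);bx=bx[np.argsort(bx[:,0])];l,rr=bx[:2].mean(0),bx[2:].mean(0)
    M=cv2.moments(b);cc=(M['m10']/M['m00'],M['m01']/M['m00'])
    print(n,"cap",cv2.minAreaRect(c),"line",cc,l,rr);L.append((cc,l,rr))
X=[]
for j in range(3):
    X.append(cross(I[0],L[0][j],I[1],L[1][j]));print(X[-1])
d=X[2][0]-X[1][0];print(np.linalg.norm(d),np.degrees(np.arctan2(-d[0],d[1])))
# expected cap top centre from front edge of rack
yaw=np.deg2rad(5);x=np.array([np.cos(yaw),np.sin(yaw),0]);y=np.array([-np.sin(yaw),np.cos(yaw),0])
F=np.array([.622,.2743,0]);print("expected",F-.075*x+.02*x+.055*y+np.array([0,0,.034])+.13*(np.cos(.698)*np.array([0,0,1])-np.sin(.698)*x))
E
```

```text
w_rack cap ((303.99102783203125, 177.4056396484375), (49.44293975830078, 42.75890350341797), 84.5596694946289) line (303.5844930417495, 169.0132538104705) [284.8771 170.6475] [322.9263 167.1885]
w_pre cap ((258.5, 184.5), (49.0, 47.0), 90.0) line (257.92669638434865, 187.0316988608222) [237.  187.5] [279.  187.5]
(array([0.49  , 0.3165, 0.1336]), np.float64(0.0003921721428480908))
(array([0.4917, 0.2967, 0.134 ]), np.float64(0.0002999447488577095))
(array([0.4878, 0.3364, 0.1346]), np.float64(0.0013809486114588552))
0.03989714884679775 5.564262244947917
expected [0.4792 0.317  0.1336]
```

```bash
python3 - <<'E'
from h import *
top=np.array([.490,.3165,.1336]);yaw=np.deg2rad(5.4)
x=np.array([np.cos(yaw),np.sin(yaw),0]);y=np.array([-np.sin(yaw),np.cos(yaw),0]);z=np.cos(.698)*np.array([0,0,1])-np.sin(.698)*x
q=quat(-z,y)
env.move_to(top+z*.06,q);env.move_l(top-z*.038,v=.1);env.pause(.1)
print("f",env.observe()['wrist_force'],env.observe()['t'])
env.close(30);s=env.observe();print("grip",s['grip_width'],s['wrist_force'],s['torque'])
env.move_l(s['tool_pos']+z*.075,v=.1);s=env.observe();print(s['grip_width'],s['wrist_force'],s['t'])
env.move_l(s['tool_pos']+np.array([0,0,.13]),v=.2);env.pause(.1)
s=env.observe();print(s['grip_width'],s['tool_pos'],s['wrist_force'],s['t'])
cv2.imwrite("pics/lift.png",env.read_camera("wrist"))
my=np.deg2rad(3.8)
print(env.solve_ik([.5626,0,.28],quat([0,0,-1],[-np.sin(my),np.cos(my),0])),[env.solve_ik([.599,-.29,.2],quat([0,0,-1],sg*np.array([np.cos(my),np.sin(my),0]))) for sg in(1,-1)])
E
```

```text
f [-0.1775  0.4893 -0.3963] 8.5667
grip 0.043993396607628764 [-0.1781 -0.1973  0.5843] [-0.0115  0.323  -0.0398]
0.04385464164880282 [ 0.5088  0.1223 -0.9181] 10.2917
0.04383412948483369 [0.4651 0.3133 0.2882] [ 0.0196  0.5151 -2.9643] 11.1917
[-0.1538  0.1323  1.4742 -0.      1.5351 -1.7909] [array([-0.5808,  0.4003,  1.3043, -0.    ,  1.437 , -0.6471]), array([-0.5808,  0.4003,  1.3043, -0.    ,  1.437 ,  2.4945])]
```

View pics/lift.png

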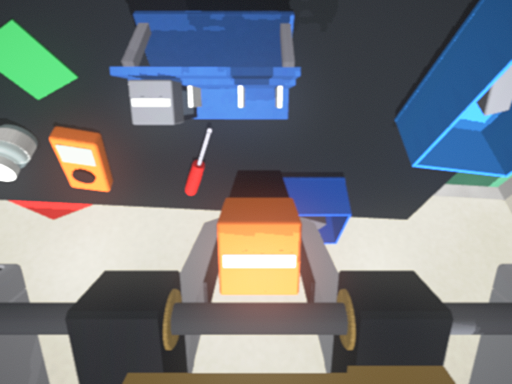

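The cell is held squarely, 44 mm between the pads, with the line along the jaw axis. The cap is at (258,262) and the berth is empty. Now to the mat.

```bash
cat >> h.py <<'E'
def lower(z0,zmin,step=.003,fmax=5,v=.03):
    p=env.observe()['tool_pos'].copy() if hasattr(env.observe()['tool_pos'],'copy') else np.array(env.observe()['tool_pos'])
    p=np.array(p,float);p[2]=z0;env.move_l(p,v=.1);env.pause(.15);f0=env.observe()['wrist_force'][2]
    while p[2]>zmin:
        p[2]-=step;env.move_l(p,v=v);s=env.observe();df=s['wrist_force'][2]-f0
        if df>fmax:break
    print("lowered",p[2],s['tool_pos'],"df",df,"f",s['wrist_force'],s['torque'],"t",s['t']);return s
E
python3 - <<'E'
from h import *
my=np.deg2rad(3.8)
env.move_to([.5626,0,.26],quat([0,0,-1],[-np.sin(my),np.cos(my),0]))
lower(.108,.086,.002,4)
a=env.read_camera("wrist");cv2.imwrite("pics/onmat.png",a)
c=env.read_camera("scene");cv2.imwrite("pics/onmat_s.png",np.hstack([cv2.resize(c[150:280,170:330],(512,416))]))
E
```

```text
lowered 0.09399999999999999 [0.5633 0.0007 0.0964] df 11.36649827210403 f [-1.922  -0.4666  9.1673] [ 0.1079  0.7884 -0.0231] t 16.0667
```

View pics/onmat_s.png

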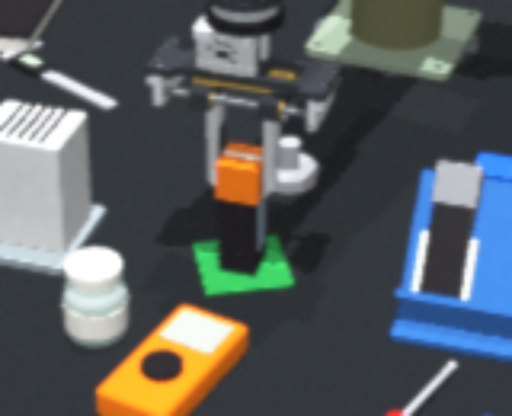

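The cell stands upright on the mat. Contact came at TCP z 0.096, as predicted. I'll release it, take a closer look at the meter pocket, then come back for the regrasp.

```bash
python3 - <<'E'
from h import *
import pickle
env.ungrasp();env.pause(.3);s=env.observe();print(s['grip_width'],s['wrist_force'])
p=np.array(s['tool_pos']);p[2]=.26;env.move_l(p,v=.25);env.pause(.1)
D={};D['cell']=env.camera_info("wrist");cv2.imwrite("pics/cellmat.png",env.read_camera("wrist"))
my=np.deg2rad(3.8)
env.move_to([.625,-.288,.19],quat([0,0,-1],[-np.sin(my),np.cos(my),0]));env.pause(.2)
D['m2']=env.camera_info("wrist");a=env.read_camera("wrist");cv2.imwrite("pics/m2.png",a)
pickle.dump(D,open("D2.pkl","wb"));print(env.observe()['t'])
T=np.array(D['m2']['cam_to_world']);pc=T[:3,:3].T@(np.array([.599,-.29,.03])-T[:3,3]);f=D['m2'];u,v=f['fx']*pc[0]/pc[2]+f['cx'],f['fy']*pc[1]/pc[2]+f['cy'];print(u,v)
x0,y0=int(u)-95,max(0,int(v)-75);cv2.imwrite("pics/m2c.png",cv2.resize(a[y0:y0+150,x0:x0+190],None,fx=4,fy=4,interpolation=cv2.INTER_CUBIC));print(x0,y0)
a=cv2.imread("pics/cellmat.png")
for c in blobs(hsv(a,(3,140,100),(22,255,255)),300)[:3]:print(cv2.minAreaRect(c))
E
```

```text
0.09398291392864865 [-0.6731  0.3261  0.2845]
19.75
257.48101535701096 150.31997285958758
162 75
((259.431640625, 273.0337829589844), (50.45718002319336, 69.63471221923828), 12.380756378173828)
((258.0, 180.5), (47.0, 42.0), 90.0)
```

View pics/m2c.png

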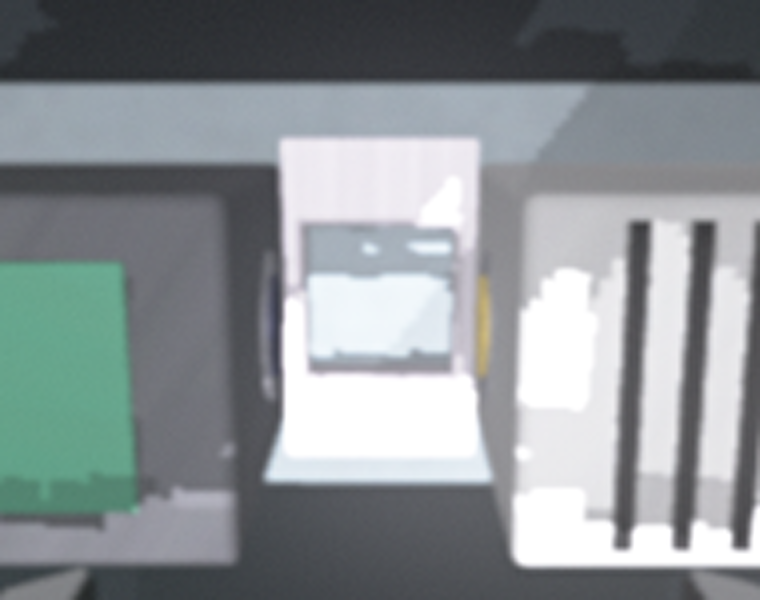

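View pics/cellmat.png

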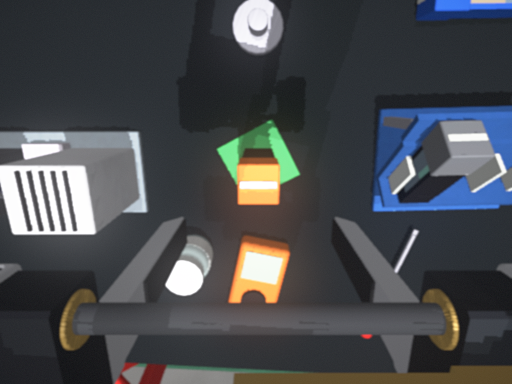

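In the pocket view, the mouth spans crop x 303-457 and y 224-373. The block spans x 281-479 and y 137-457, concentric with the mouth, and its edges are parallel to the image. In the mat view the cell stands on the mat, with its cap at (258,180) and the line level.

```bash
python3 - <<'E'
from h import *
import pickle
D=pickle.load(open("D2.pkl","rb"));i=D['m2']
k=lambda p:(162+p[0]/4-.4,75+p[1]/4-.4)
M=[plane(i,k(p),.03) for p in((304,224),(457,224),(457,373),(304,373))]
B=[plane(i,k(p),.03) for p in((281,137),(479,137),(479,457),(281,457))]
for n,Q in(("mouth",M),("block",B)):
    print(n,np.mean(Q,0),"sizes",[np.linalg.norm(Q[j]-Q[(j+1)%4]) for j in range(4)])
E=[plane(i,k(p),.012) for p in((0,82),(760,82))];d=E[1]-E[0];print("plate yaw",np.degrees(np.arctan2(-d[0],d[1])))
a=cv2.imread("pics/cellmat.png");h=np.zeros(a.shape[:2],np.uint8);h[160:203,238:281]=255
w=cv2.bitwise_and(hsv(a,(0,0,170),(180,90,255)),h);b=blobs(w,40)[0];r=cv2.minAreaRect(b);m=cv2.moments(b);cc=(m['m10']/m['m00'],m['m01']/m['m00'])
bx=cv2.boxPoints(r);bx=bx[np.argsort(bx[:,0])];P=[plane(D['cell'],q,.134) for q in(bx[:2].mean(0),bx[2:].mean(0))];d=P[1]-P[0]
print("cell",plane(D['cell'],cc,.134),np.linalg.norm(d),np.degrees(np.arctan2(-d[0],d[1])))
E
```

```text
mouth [ 0.5982 -0.2909  0.03  ] sizes [np.float64(0.042777920847979094), np.float64(0.042551866854951326), np.float64(0.04428030250596757), np.float64(0.042565515158206405)]
block [ 0.5991 -0.291   0.03  ] sizes [np.float64(0.05428433093615881), np.float64(0.09142650857933941), np.float64(0.05846152455465828), np.float64(0.09146498769539396)]
plate yaw 3.9422882280096703
cell [0.5631 0.0004 0.134 ] 0.039718979680423795 3.81578426397906
```

```bash
python3 - <<'E'
from h import *
my=np.deg2rad(3.85);q=quat([0,0,-1],[np.cos(my),np.sin(my),0])
env.move_to([.5632,.0005,.26],q);env.move_l([.5632,.0005,.0965],v=.12);env.pause(.1)
env.close(25);s=env.observe();print("grip",s['grip_width'],s['wrist_force'],s['t'])
env.move_l([.5632,.0005,.30],v=.2)
env.move_to([.5985,-.2908,.30],q);env.pause(.1)
s=lower(.128,.114,.002,4)
cv2.imwrite("pics/ins.png",env.read_camera("wrist"))
E
```

```text
grip 0.04379605698590877 [ 0.1534 -0.1606  0.1548] 23.9167
lowered 0.11399999999999999 [ 0.5991 -0.2892  0.114 ] df -0.05953511652334331 f [ 0.3323 -4.2144 -2.5868] [-1.283  -0.1708  0.0516] t 30.075
```

```bash
python3 - <<'E'
from h import *
env.move_l([.5987,-.2908,.114],v=.03);env.pause(.15);s=env.observe();print(s['tool_pos'],s['wrist_force'],s['torque'],s['t'])
f0=s['wrist_force'][2]
for k in range(8):
    p=[.5987,-.2908,.114-.0015*(k+1)];env.move_l(p,v=.02);s=env.observe();print(s['tool_pos'],s['wrist_force'],round(s['t'],2))
    if s['wrist_force'][2]-f0>5 or np.abs(s['wrist_force'][:2]).max()>12:break
E
```

```text
[ 0.5983 -0.2898  0.1136] [ 0.0233 -0.7149 -2.1882] [-0.1822  0.0237  0.0437] 30.525
[ 0.5983 -0.2901  0.1119] [-0.372   0.8254 -2.0991] 30.77
[ 0.5985 -0.2906  0.1107] [-1.0219 -0.1578 -2.3365] 31.02
[ 0.5986 -0.2907  0.1093] [ 0.195   0.042  -2.1123] 31.27
[ 0.5986 -0.2907  0.1078] [-0.3226 -0.1761 -1.3857] 31.52
[ 0.5986 -0.2907  0.1063] [ 0.3651 -0.6061 -2.5147] 31.77
[ 0.5986 -0.2907  0.1048] [ 0.3115  0.8504 -2.0949] 32.02
[ 0.5991 -0.291   0.1045] [-0.7953  0.6775  2.5288] 32.27
[ 0.5991 -0.291   0.1044] [-3.2592  1.5813  8.4647] 32.52
```

Floor contact came at TCP z 0.1045 (0.104 predicted), so the cell is fully home. I'll release it, rise clear and check.

```bash
python3 - <<'E'
from h import *
env.ungrasp();env.pause(.3);s=env.observe();print(s['grip_width'],s['wrist_force'])
p=np.array(s['tool_pos']);p[2]=.27;env.move_l(p,v=.15)
my=np.deg2rad(3.85);env.move_to([.60,-.288,.26],quat([0,0,-1],[-np.sin(my),np.cos(my),0]));env.pause(.2)
i=env.camera_info("wrist");a=env.read_camera("wrist");b=env.read_camera("scene")
T=np.array(i['cam_to_world']);pc=T[:3,:3].T@(np.array([.5985,-.2908,.142])-T[:3,3]);u,v=i['fx']*pc[0]/pc[2]+i['cx'],i['fy']*pc[1]/pc[2]+i['cy']
h=np.zeros(a.shape[:2],np.uint8);cv2.circle(h,(int(u),int(v)),45,255,-1)
o=cv2.bitwise_and(hsv(a,(3,140,100),(22,255,255)),h);c=blobs(o,200)[0];hl=np.zeros_like(o);cv2.fillPoly(hl,[cv2.convexHull(c)],255)
w=blobs(cv2.bitwise_and(hsv(a,(0,0,170),(180,90,255)),hl),30)[0];r=cv2.minAreaRect(w);bx=cv2.boxPoints(r);bx=bx[np.argsort(bx[:,0])]
P=[plane(i,q,.142) for q in(bx[:2].mean(0),bx[2:].mean(0))];d=P[1]-P[0];print("line",np.mean(P,0),np.linalg.norm(d),np.degrees(np.arctan2(-d[0],d[1])),env.observe()['t'])
cv2.imwrite("pics/fin.png",np.hstack([cv2.resize(a[100:270,165:345],(400,378)),cv2.resize(b[150:280,90:230],(400,378))]))
E
```

```text
0.09419195260048711 [ 0.1943  0.659  -0.4835]Traceback (most recent call last):
  File "<stdin>", line 9, in <module>
IndexError: list index out of range
```

```bash
python3 - <<'E'
from h import *
i=env.camera_info("wrist");a=env.read_camera("wrist");b=env.read_camera("scene");s=env.observe();print(s['t'],s['wrist_force'])
print([plane(i,q,.142)[:2] for q in((165,100),(345,100),(165,270))])
cv2.imwrite("pics/fin.png",np.hstack([cv2.resize(a[100:270,165:345],(400,378)),cv2.resize(b[150:280,90:230],(400,378))]));cv2.imwrite("pics/finw.png",a)
import pickle;pickle.dump(i,open("fin.pkl","wb"))
E
```

```text
36.8 [ 1.2781 -0.0009 -0.3683]
[array([ 0.5243, -0.3826]), array([ 0.5128, -0.2119]), array([ 0.7076, -0.386 ])]
```

View pics/fin.png

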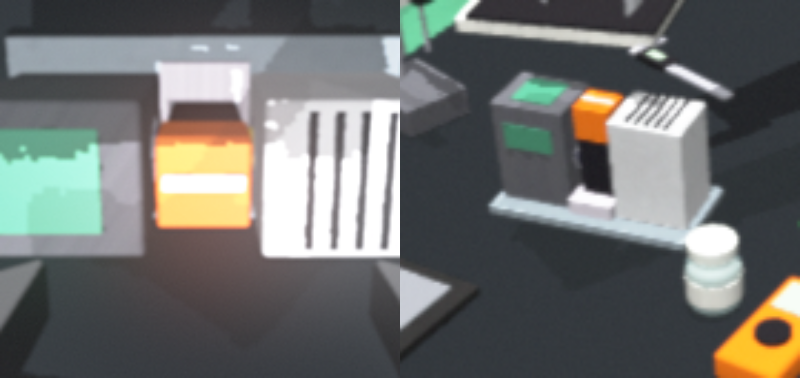

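The cell is seated with its cap level with the heads. The line runs from detector to lamp, with its centre at crop (203,184) and level in the image. Last check, then hand in.

```bash
python3 - <<'E'
from h import *
import pickle
i=pickle.load(open("fin.pkl","rb"));k=lambda p:(165+p[0]*.45,100+p[1]*.45)
P=[plane(i,k(p),.142) for p in((160,184),(247,184))];d=P[1]-P[0];print(np.mean(P,0),np.linalg.norm(d),np.degrees(np.arctan2(-d[0],d[1])))
env.finish_job()
E
```

```text
[ 0.5998 -0.2904  0.142 ] 0.04015639807668395 3.877533463553517
the job is handed in; nothing more can be done
```

The orange-capped cell is in the light meter's pocket, let go, with its clear faces along the light path. I handed the job in after about 37 s of robot time, and no verdict is reported.

**What I did:** I gripped the cap on its ±y sides, drew the cell out of the rack along its own axis and lifted it clear. I stood it upright on the mat and let go. Then I took the cap on its ±x sides and lowered the cell into the pocket.

**Last checks:**
- **Depth:** the floor contact came at TCP z 0.1045 m, against 0.104 m expected. The highest vertical force I read there was about 11 N.
- **Position:** the cap's line measured (0.5998, -0.2904), against the pocket at (0.5985, -0.2908).
- **Direction:** the line's yaw is 3.88°, against 3.94° for the meter. The line measured 40 mm long, the same as in the earlier views.
- **Clearance:** the gripper is open and raised well clear of the meter.

**What disagreed:**
- **Pocket entry:** the cell first went in about 1.5 mm off in y, with 4 N of side force. I corrected this before pressing home.
- **Rack estimate:** the cap position worked out from the rack's front edge was about 1 cm off the triangulated one. I used the triangulated one.
- **Line mask:** the automatic check of the white line found nothing in the final picture, so I read those pixels by eye.
- **Not checked:** I did not measure whether the other things on the bench had moved.

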